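Set the reorder dial click by click

TASK

The bolts are running out: on the dial with the yellow base, flick the lobed wheel forward (anticlockwise seen from above) with a fingertip, one click to a flick and letting go of the wheel after each, until its red lobe rests at the black pointer, and do not run past it. Push the wheel gently by its edge, never pinch it, and leave the green dial alone and everything loose on the bench where it is: nothing is picked up.

Things in the scene. Friction and masses are not known exactly. Their poses are not given: they have to be found in the camera images.
- yellow_dial: the dial to set: cast-iron dial screwed down to the bench. Round yellow base 120 mm wide, 20 mm thick; origin at the centre of its underside, on the axle, z up, +x towards the black pointer. On the +x side a 26 mm wide black block, 38-52 mm from the axle, is 44 mm high; elsewhere, beyond 29 mm from the axle, base (20) to wheel (48 mm) is free air
- yellow_wheel (a joint): angle of the yellow dial's wheel, rad, growing anticlockwise seen from above; at q the red lobe stands at angle q from the dial's +x, so 0 is red at the pointer. Six clicks to the turn, at each multiple of 1.047 (60 deg); it starts 2, 3 or 4 clicks before the pointer (near -2.09, -3.14 or -4.19)
- yellow_wheel_hub (a point): centre of the yellow dial's wheel, on the axle, 55 mm above the bench. Black disc of radius 30 mm, 48 to 60 mm high (axle cap to 68), with six lobes 60 deg apart, one red, five white: 9 mm wide arms ending in upright round knobs of 14 mm diameter, centred 45 mm from the axle (tips at 52), 48 to 62 mm high; clear gap between knobs 31 mm
- yellow_wheel_red (a point): top of the red knob of the yellow dial's wheel, 45 mm from the axle, 62 mm up. A spring ball holds each click: leaving it takes about 4 N at a knob; pushed past half-way (30 deg) the wheel snaps on to the next click by itself, else it springs back; let go, it stays in its click
- yellow_pointer (a point): arrow tip of the yellow dial's black pointer, 57 mm from the axle, 57 mm up; behind it a post 74 to 84 mm from the axle, 16 mm wide, up to 62 mm high
- green_dial: the same kind of dial with a green base and a wheel like the yellow one's; origin at the centre of its underside, +x towards its pointer. To be left alone
- green_wheel (a joint): angle of the green dial's wheel, measured like the yellow one's; to be left alone
- green_wheel_red (a point): top of the red knob of the green dial's wheel
- bolt: loose steel bolt standing on its hexagonal head, 34 mm across, 68 mm high; origin under its centre. Leave alone
- big_nut: loose brass nut, 40 mm across, 20 mm high, lying flat; origin under its centre. Leave alone
- socket: loose steel socket, a tube of 30 mm diameter standing 45 mm high; origin under its centre. Leave alone
- jar: loose amber jar with a blue cap, 68 mm diameter, 90 mm high; origin under its centre. Leave alone
- wrench: loose steel wrench lying flat, about 180 mm long along its x axis; origin under its middle. Leave alone
- screwdriver: loose screwdriver lying flat, about 200 mm long along its x axis; origin under its middle. Leave alone
- loose_drawer: loose pale plastic drawer of screws, 130 x 85 mm, 50 mm high; origin under its centre. Leave alone
Mind the look-alikes: they are no part of the job. What is shaped like the yellow_dial but purple is not meant.

How it is judged (in metres and radians):
On the way:
1. the wheel rests, let go, one click before the pointer (value of joint yellow_wheel between -1.309 and -0.785398 rad and contact force between the fingers and yellow_dial below 0.05 N), for 0.15 s.
At the end, for the whole second after the job is handed in: the yellow dial's wheel rests in its click with the red lobe at the pointer (joint within 0.17 rad of 0, still) and the green dial's wheel is as it was (within 15 mm) (value of joint yellow_wheel between -0.17 and 0.17 rad and velocity of joint yellow_wheel between -0.1 and 0.1 rad/s and distance of green_wheel_red from where it was at the start of the episode below 0.015 m); the robot touches nothing.
It fails at once if the yellow dial's wheel was run past the pointer, or turned backwards from its start (value of joint yellow_wheel above 0.628319 rad or value of joint yellow_wheel below -4.86947 rad).
It fails at once if the yellow dial was pinched or pushed hard (over 25 N) (contact force between the fingers and yellow_dial above 25 N).
It fails at once if the green dial was touched (contact force between the fingers and green_dial above 1 N).
It fails at once if the green dial's wheel was turned (red knob moved over 15 mm) (distance of green_wheel_red from where it was at the start of the episode above 0.015 m).
It fails at once if a bystander was moved or lifted over 20 mm (distance of any of bolt, big_nut, socket, jar, wrench, screwdriver, loose_drawer from where it was at the start of the episode above 0.02 m).
It also fails if it takes over 48 s, if anything falls off the work surface, if the arm or the gripper's body presses on something with over 40 N, if the wrist force passes 120 N, or if a joint passes its speed limit or range.

ROBOT

A 6-joint arm with a two-finger parallel gripper is mounted at the origin on the work surface. World frame = base frame: x ahead of the robot, y to its left, z up, the work surface at z = 0. Lengths are in mm, angles in rad, forces in N, time in s.
With the tool pointing down it reaches from about 400 to 925 mm from the base axis. Payload 12.5 kg.
Tool frame: the origin (TCP) lies midway between the tips of the shut fingers; the grasp point (between the pads) lies 19 mm behind it; z points along the fingers, y is the direction in which the jaws open and shut (so a half turn about z gives the same grasp; the last joint's range is limited). The gripper opens to 95 mm and grips with 3 to 60 N. Pads are 20 mm wide; open, the fingers measure 119 mm over their backs; the gripper's body (75 mm by 180 mm) begins 59 mm behind the grasp point.
Start: joints at [1.167, 0.491, 1.559, -0, 1.092, -0.106], TCP at [183.369, 597.514, 214.661] pointing down, gripper open.
Joint ranges: [-3.1, 3.1], [-0.84, 2.19], [0.05, 2.79], [-1.13, 4.28], [0.06, 2.93], [-2.69, 2.69]. Speed limits (rad/s): [2.22, 2.22, 2.79, 3.14, 3.14, 3.14].

INTERFACE

Orientations are given as [roll, pitch, yaw] about the fixed x, y, z axes, in that order (R = Rz(yaw) Ry(pitch) Rx(roll)).
In Python, from cell import env gives the robot as it stands.
- The arm moves only by the tool servo_tool, never from a script. Its argument "plan" is a list of rows, each a list of 7 numbers: the shift along the tool's x, y, z in m, then the turn, a rotation vector about the tool's x, y, z in degrees, then the opening in per cent of the stroke, from 0 (shut) to 100 (fully open). In form: [[dx, dy, dz, wx, wy, wz, jaw], ...]. A call has 1 to 8 rows; each row shifts and turns the pose as measured when the row begins, along the tool's axes as they then stand; what a row does not reach is not made up. A row lasts 1/12 s, in which the tool goes at most 41.7 mm and 7.16 degrees, less where a joint would pass 70% of its speed; a pose out of reach is approached as far as the arm can. A call is refused whole if a number of a shift passes 0.0417 or a number of a turn 7.16, either way. A call with a gripper value outside its range is refused whole. The fingers move at their own pace and stop on an object; the grip force is fixed at half the most. Time passes only in rows, so rows that do not move let the fingers close. It gives the time, the measured TCP pose, the force and the opening at its end, in the units of the state.
- env.state(): the state, without advancing time (a new reading comes with each control period).
- env.read_camera(name): name is "scene" or "top" or "wrist"; returns a dict with "img" (420x560x3 uint8, blue, green, red), "intrinsics" (3x3 intrinsics, pixels), "R" (3x3) and "t" (3): a world point X has camera coordinates R X + t. Camera axes: x right, y down, z forward; pixel columns grow to the right and rows downward; lengths in mm; the calibration is good to about 2 mm. A picture is of the moment at which its call begins. There is no depth.
- env.job_done(): hands the job in, once; it reports no verdict.
The state is a dict: "t": time; "joints": joint angles; "qvel": joint speeds; "tau": joint torques, N m; "eef_pos": TCP position; "tcp_rot": TCP orientation; "ft_force": force on the tool from outside, world axes, zero at the start; "moment": the same for the moment, N m; "opening": opening from 0.0 (shut) to 1.0 (fully open).
Only numpy, scipy, OpenCV 4.12 (cv2) and the standard library are available. Lean on these libraries where they do the work, as an engineer would, in place of code of your own. Each camera call takes 0.05 s, during which the arm holds its last target. There are 200 camera calls.

## Working session

There is one attempt and no reset: what is moved stays moved. The work goes in short steps, Python scripts to look and compute and a tool call to move; the robot and the scene stay as the last step left them, time stands still between calls to the robot, and variables do not carry over. Pictures are saved under pics/ and viewed, about 8 in all and at most 12, crops included, and the job is handed in when it is done.

Besides the shell and the picture viewer there is one more tool, called after "Call:" as name(argument=value, ...), one argument or row to a line, values as JSON. servo_tool: Moves the arm, as the interface text tells. Its arguments: {"type":"object","properties":{"plan":{"type":"array","items":{"type":"array","items":{"type":"number"}}}},"required":["plan"]}

```bash
mkdir -p pics; cat > h.py <<'E'
import cv2,numpy as np
from cell import env
def pix2world(c,u,v,z):
    K,R,t=map(np.array,(c["intrinsics"],c["R"],c["t"])); t=t.ravel()
    d=R.T@np.linalg.solve(K,[u,v,1]); o=-R.T@t
    return o+d*(z-o[2])/d[2]
def w2p(c,X):
    K,R,t=map(np.array,(c["intrinsics"],c["R"],c["t"])); p=K@(R@np.array(X,float)+t.ravel()); return p[:2]/p[2]
E
python3 - <<'E'
from h import *
for n in("top","scene"):
    c=env.read_camera(n); cv2.imwrite(f"pics/{n}0.png",c["img"])
    np.savez(f"{n}.npz",**{k:c[k] for k in("intrinsics","R","t")})
s=env.state(); print(s)
E
```

```text
{'t': 0.1, 'joints': array([ 1.16741378e+00,  4.91464423e-01,  1.55940839e+00, -2.24342684e-05,
        1.09170685e+00, -1.05610409e-01]), 'qvel': array([-0.00022622, -0.00087726, -0.00212921,  0.00031021,  0.00237332,
       -0.0002979 ]), 'tau': array([ 2.24306801e-03, -6.13631129e+01, -2.58607274e+01,  6.94238115e-02,
        4.70512826e-02, -7.24756728e-05]), 'eef_pos': array([183.26926774, 597.28787462, 214.13499756]), 'tcp_rot': array([-3.14060905e+00, -8.42570337e-05,  2.84383083e+00]), 'ft_force': array([0.26762228, 0.56986325, 0.35954468]), 'moment': array([-0.01010764,  0.04129171,  0.03998593]), 'opening': 1.0008131228040196}
```

View pics/top0.png

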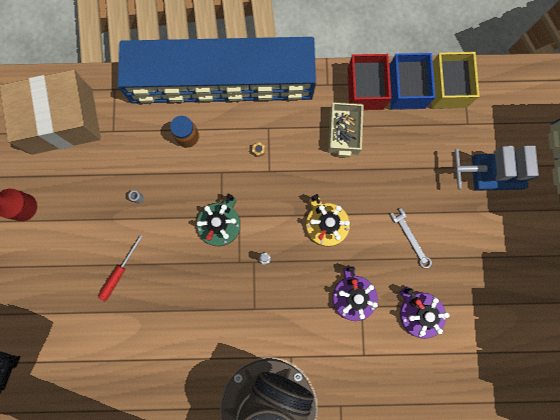

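View pics/scene0.png

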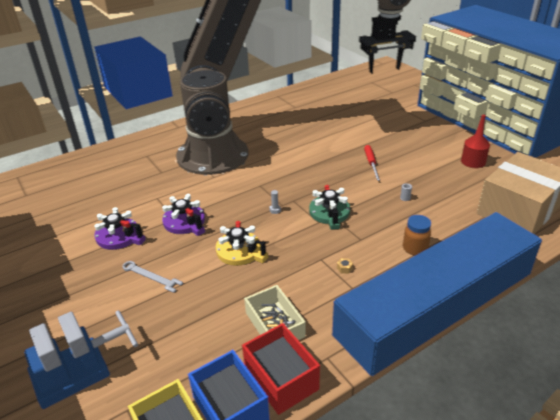

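Candidates in the top picture are yellow dial (327,223), green (218,222), purple (355,298) and purple (424,315). The yellow one is meant; close crop next.

```bash
python3 - <<'E'
from h import *
im=cv2.imread("pics/top0.png"); c=np.load("top.npz")
cv2.imwrite("pics/crop.png",cv2.resize(im[185:255,285:375],None,fx=8,fy=8,interpolation=cv2.INTER_CUBIC))
for n,u,v,z in(("hub",330,222,60),("bolt",264,258,68),("nut",259,149,20),("drawer",345,128,50),("wrenchtop",400,213,5),("purple",355,298,20),("green",218,222,20)): print(n,pix2world(c,u,v,z).round())
hsv=cv2.cvtColor(im,cv2.COLOR_BGR2HSV)
m=cv2.inRange(hsv,(20,120,100),(35,255,255)); m[:, :290]=0;m[:185]=0;m[255:]=0;m[:,370:]=0
(x,y),r=cv2.minEnclosingCircle(cv2.findNonZero(m)); print(x,y,r,pix2world(c,x,y,20).round(1))
E
```

```text
hub [ 483. -174.   60.]
bolt [391.   3.  68.]
nut [699.  13.  20.]
drawer [ 745. -227.   50.]
wrenchtop [ 511. -378.    5.]
purple [ 281. -239.   20.]
green [494. 129.  20.]
325.0531921386719 220.3297882080078 26.10677146911621 [ 492.9 -166.2   20. ]
```

View pics/crop.png

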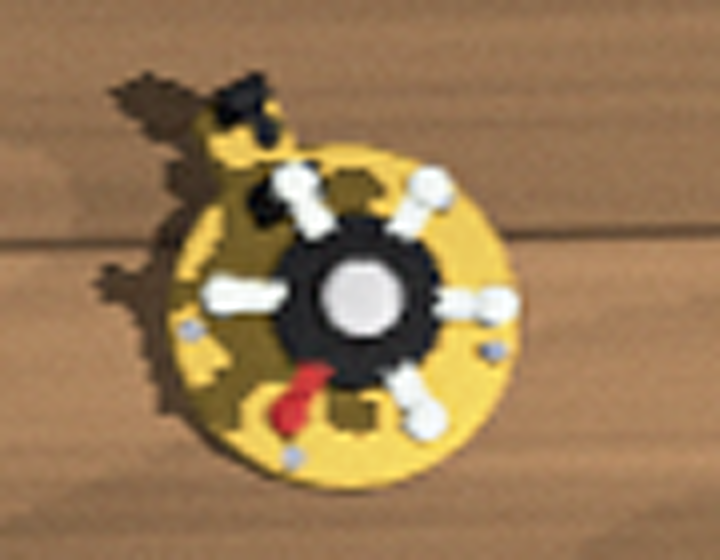

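The crop shows red at the lower left (293,410). The pointer is at the upper left (265,130), and anticlockwise in the picture is anticlockwise from above. So red is about 120° past the pointer, four clicks before it. Next I compute hub and angles.

```bash
cat >> h.py <<'E'
def plan(target,yaw_deg):
    """tool-frame shift (m) and turn (deg) from the present pose to a target, tool down"""
    from scipy.spatial.transform import Rotation as Ro
    s=env.state(); R=Ro.from_euler("xyz",s["tcp_rot"]); G=Ro.from_euler("xyz",[180,0,yaw_deg],degrees=True)
    print("t",round(s["t"],2),"pos",s["eef_pos"].round(1),"yaw",np.degrees(s["tcp_rot"]).round(1),"F",s["ft_force"].round(1),"open",round(s["opening"],2))
    print("shift",(R.inv().apply(np.array(target)-s["eef_pos"])/1000).round(4),"turn",np.degrees((R.inv()*G).as_rotvec()).round(2))
E
python3 - <<'E'
from h import *
c=np.load("top.npz")
f=lambda p,z:pix2world(c,p[0]/8+285-.5,p[1]/8+185-.5,z)
k=np.array([f(p,62) for p in((296,180),(430,187),(497,303),(428,418),(293,410),(215,294))])
h=k.mean(0);print("hub",h.round(1),f((363,298),68).round(1))
for p in k: d=p-h; print(np.hypot(*d[:2]).round(1),np.degrees(np.arctan2(d[1],d[0])).round(1))
for p,z in(((240,103),62),((266,130),57)): d=f(p,z)-h; print("ptr",d.round(),np.degrees(np.arctan2(d[1],d[0])).round(1))
plan([500,200,214],93)
E
```

```text
hub [ 483.5 -172.6   62. ] [ 482.8 -172.8   68. ]
44.8 26.2
44.5 -33.9
45.5 -93.1
45.4 -152.4
43.6 147.4
48.1 87.2
ptr [67. 38.  0.] 29.4
ptr [58. 29. -5.] 26.2
t 0.1 pos [183.3 597.3 214.1] yaw [-179.9   -0.   162.9] F [0.3 0.6 0.4] open 1.0
shift [-4.193e-01 -2.869e-01  4.000e-04] turn [-5.000e-02  3.000e-02  6.994e+01]
```

Call:
servo_tool(
  plan=[
    [-0.034, -0.023, 0, 0, 0, 0, 0],
    [-0.034, -0.023, 0, 0, 0, 0, 0],
    [-0.034, -0.023, 0, 0, 0, 0, 0],
    [-0.034, -0.023, 0, 0, 0, 0, 0],
    [-0.034, -0.023, 0, 0, 0, 0, 0],
    [-0.034, -0.023, 0, 0, 0, 0, 0],
    [-0.034, -0.023, 0, 0, 0, 0, 0],
    [-0.034, -0.023, 0, 0, 0, 0, 0],
  ],
)

```text
t: 0.77
eef_pos: [388.9, 339.4, 211.1]
tcp_rot: [-3.138, -0.002, 2.855]
ft_force: [1.0, 1.6, 0.8]
opening: 0.497
```

Call:
servo_tool(
  plan=[
    [-0.034, -0.023, 0, 0, 0, 0, 0],
    [-0.034, -0.023, 0, 0, 0, 0, 0],
    [-0.034, -0.023, 0, 0, 0, 0, 0],
    [-0.034, -0.023, 0, 0, 0, 0, 0],
    [0, 0, 0, 0, 0, 7.1, 0],
    [0, 0, 0, 0, 0, 7.1, 0],
    [0, 0, 0, 0, 0, 7.1, 0],
    [0, 0, 0, 0, 0, 7.1, 0],
  ],
)

```text
t: 1.43
eef_pos: [498.6, 201.0, 209.2]
tcp_rot: [-3.134, -0.001, 2.353]
ft_force: [-0.6, 0.3, 1.0]
opening: 0.008
```

Call:
servo_tool(
  plan=[
    [0, 0, 0, 0, 0, 7.1, 0],
    [0, 0, 0, 0, 0, 7.1, 0],
    [0, 0, 0, 0, 0, 7.1, 0],
    [0, 0, 0, 0, 0, 7.1, 0],
    [0, 0, 0, 0, 0, 7.1, 0],
    [0, 0, 0, 0, 0, 7.1, 0],
    [0, 0, 0, 0, 0, 5, 0],
    [0, 0, 0, 0, 0, 0, 0],
  ],
)

```text
t: 2.1
eef_pos: [497.8, 199.9, 207.0]
tcp_rot: [-3.132, 0.006, 1.506]
ft_force: [0.4, -0.3, -0.4]
opening: 0.003
```

```bash
python3 -c "
from h import *
plan([483-120,-172.7+6,120],87)"
```

```text
t 2.1 pos [497.8 199.9 207. ] yaw [-179.4    0.4   86.3] F [ 0.4 -0.3 -0.4] open 0.0
shift [-0.374  -0.1098  0.0905] turn [-0.57  0.37 -0.72]
```

Call:
servo_tool(
  plan=[
    [-0.037, -0.008, 0, -0.57, 0.37, -0.72, 0],
    [-0.037, -0.008, 0, 0, 0, 0, 0],
    [-0.037, -0.008, 0, 0, 0, 0, 0],
    [-0.037, -0.008, 0, 0, 0, 0, 0],
    [-0.037, -0.008, 0, 0, 0, 0, 0],
    [-0.037, -0.008, 0, 0, 0, 0, 0],
    [-0.037, -0.008, 0, 0, 0, 0, 0],
    [-0.037, -0.008, 0.01, 0, 0, 0, 0],
  ],
)

```text
t: 2.77
eef_pos: [419.4, -98.5, 196.7]
tcp_rot: [3.139, -0.0, 1.558]
ft_force: [1.0, -0.6, -0.4]
opening: 0.006
```

Call:
servo_tool(
  plan=[
    [-0.035, -0.008, 0.02, 0, 0, 0, 0],
    [-0.035, -0.008, 0.02, 0, 0, 0, 0],
    [0, 0, 0.01, 0, 0, 0, 0],
    [0, 0, 0, 0, 0, 0, 0],
  ],
)

```text
t: 3.1
eef_pos: [399.8, -176.7, 145.2]
tcp_rot: [3.137, 0.001, 1.564]
ft_force: [0.6, -0.2, -0.2]
opening: 0.007
```

```bash
python3 -c "
from h import *
plan([483-85,-172.7+4.5,41],87)
c=env.read_camera('wrist'); cv2.imwrite('pics/w1.png',c['img']); np.savez('w1.npz',**{k:c[k] for k in('intrinsics','R','t')})
for p in((483,-172.7,68),(523,-152,62),(393,-168,60)): print(w2p(c,p).round())"
```

```text
t 3.1 pos [ 399.8 -176.7  145.2] yaw [1.797e+02 1.000e-01 8.960e+01] F [ 0.6 -0.2 -0.2] open 0.01
shift [ 0.0087 -0.0024  0.1042] turn [0.27 0.08 2.62]
[371. 209.]
[417. 184.]
[267. 202.]
```

View pics/w1.png

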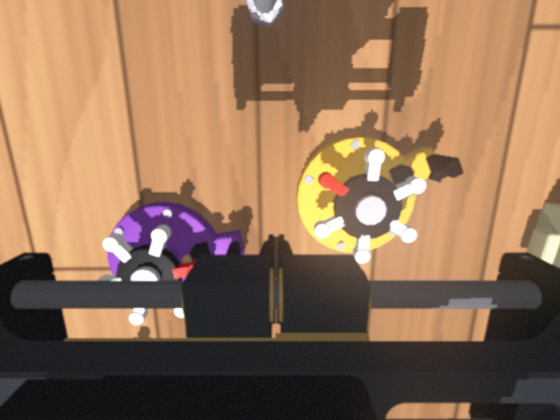

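The hub cap sits at (371,209) and the pointer-side knob at (418,186), both within 2 px of my prediction. Red is at (326,180). I descend outside the rim.

Call:
servo_tool(
  plan=[
    [0.009, -0.002, 0.03, 0.2, 0, 2.6, 0],
    [0, 0, 0.03, 0, 0, 0, 0],
    [0, 0, 0.03, 0, 0, 0, 0],
    [0, 0, 0.012, 0, 0, 0, 0],
    [0, 0, 0, 0, 0, 0, 0],
  ],
)

```text
t: 3.57
eef_pos: [403.0, -165.8, 44.8]
tcp_rot: [3.132, 0.006, 1.531]
ft_force: [-0.9, 0.3, 0.4]
opening: 0.0
```

```bash
python3 -c "
from h import *
plan([483-48*.9986,-172.7+48*.052,41],87)"
```

```text
t 3.57 pos [ 403.  -165.8   44.8] yaw [179.4   0.4  87.7] F [-0.9  0.3  0.4] open 0.0
shift [-0.0031  0.0321  0.0041] turn [0.57 0.35 0.72]
```

Call:
servo_tool(
  plan=[
    [-0.003, 0.004, 0.003, 0.5, 0.3, 0.7, 0],
    [0, 0.01, 0, 0, 0, 0, 0],
    [0, 0.01, 0, 0, 0, 0, 0],
    [0, 0.008, 0, 0, 0, 0, 0],
    [0, 0, 0, 0, 0, 0, 0],
  ],
)

```text
t: 3.98
eef_pos: [441.5, -169.9, 46.1]
tcp_rot: [3.136, 0.003, 1.524]
ft_force: [1.0, -0.5, 0.3]
opening: 0.005
```

```bash
python3 -c "
from h import *
plan([483-48*.9986,-172.7+48*.052,41],87)"
```

```text
t 3.98 pos [ 441.5 -169.9   46.1] yaw [179.7   0.2  87.3] F [ 1.  -0.5  0.3] open 0.01
shift [-0.0006 -0.0064  0.0051] turn [0.33 0.16 0.32]
```

Call:
servo_tool(
  plan=[
    [-0.001, -0.007, 0.005, 0, 0, 0, 0],
    [0, 0, 0, 0, 0, 0, 0],
    [0, 0, 0, 0, 0, 0, 0],
  ],
)

```text
t: 4.23
eef_pos: [434.8, -170.5, 41.8]
tcp_rot: [3.134, 0.004, 1.526]
ft_force: [0.8, -0.2, 0.6]
opening: 0.002
```

```bash
python3 -c "
from h import *
plan([483-48*.9986,-172.7+48*.052,41],87)"
```

```text
t 4.23 pos [ 434.8 -170.5   41.8] yaw [179.5   0.2  87.4] F [ 0.8 -0.2  0.6] open 0.0
shift [0.0003 0.0002 0.0008] turn [0.46 0.23 0.42]
```

Call:
servo_tool(
  plan=[
    [-0.0042, 0.0002, 0, 0, 0, -5, 0],
    [-0.0042, 0.0002, 0, 0, 0, -5, 0],
    [-0.0042, 0.0002, 0, 0, 0, -5, 0],
    [-0.0042, 0.0002, 0, 0, 0, -5, 0],
    [-0.0042, 0.0002, 0, 0, 0, -5, 0],
    [-0.0042, 0.0002, 0, 0, 0, -5, 0],
  ],
)

```text
t: 4.73
eef_pos: [435.5, -191.4, 41.4]
tcp_rot: [3.14, -0.003, 2.068]
ft_force: [-0.4, 6.3, 1.3]
opening: 0.004
```

```bash
cat >> h.py <<'E'
def goto(phi,r=48,z=41):
    a=np.radians(phi); s=env.state(); d=s["eef_pos"][:2]-[483,-172.7]
    print("now r",np.hypot(*d).round(1),"phi",np.degrees(np.arctan2(d[1],d[0])).round(1)%360)
    plan([483+r*np.cos(a),-172.7+r*np.sin(a),z],phi-90)
E
python3 -c "
from h import *
goto(237)"
```

```text
now r 51.1 phi 201.5
t 4.73 pos [ 435.5 -191.4   41.4] yaw [ 1.799e+02 -1.000e-01  1.185e+02] F [-0.4  6.3  1.3] open 0.0
shift [-0.0291  0.0085  0.0003] turn [  0.1   -0.13 -28.51]
```

Call:
servo_tool(
  plan=[
    [-0.0052, 0.0005, 0, 0, 0, -4.5, 0],
    [-0.0052, 0.0005, 0, 0, 0, -4.5, 0],
    [-0.0052, 0.0003, 0, 0, 0, -4.5, 0],
    [-0.0052, 0.0003, 0, 0, 0, -4.5, 0],
  ],
)

```text
t: 5.07
eef_pos: [442.6, -204.3, 40.4]
tcp_rot: [-3.141, -0.017, 2.398]
ft_force: [0.5, 0.3, -0.0]
opening: 0.003
```

```bash
python3 -c "
from h import *
goto(237)"
```

```text
now r 51.3 phi 218.1
t 5.07 pos [ 442.6 -204.3   40.4] yaw [-180.    -1.   137.4] F [ 0.5  0.3 -0. ] open 0.0
shift [-0.0163  0.0032 -0.0008] turn [ 0.06 -0.95 -9.59]
```

Call:
servo_tool(
  plan=[
    [-0.0055, 0.0006, 0, 0, -0.5, -3.2, 0],
    [-0.0055, 0.0006, 0, 0, -0.4, -3.2, 0],
    [-0.0045, 0.0003, 0, 0, 0, -3, 0],
    [0, 0, 0, 0, 0, 0, 0],
  ],
)

```text
t: 5.4
eef_pos: [454.5, -213.9, 40.2]
tcp_rot: [3.141, -0.002, 2.574]
ft_force: [-0.3, 0.6, 0.1]
opening: 0.005
```

```bash
python3 -c "
from h import *
goto(237)"
```

```text
now r 50.1 phi 235.3
t 5.4 pos [ 454.5 -213.9   40.2] yaw [ 1.800e+02 -1.000e-01  1.475e+02] F [-0.3  0.6  0.1] open 0.0
shift [-0.0015  0.002  -0.0008] turn [ 0.03 -0.12  0.45]
```

Call:
servo_tool(
  plan=[
    [0, -0.012, 0, 0, 0, 0, 0],
    [0, -0.018, 0, 0, 0, 0, 0],
    [0, -0.012, 0, 0, 0, 0, 0],
    [0, 0, 0, 0, 0, 0, 0],
  ],
)

```text
t: 5.73
eef_pos: [429.6, -249.4, 40.0]
tcp_rot: [3.141, -0.004, 2.568]
ft_force: [0.0, -0.5, 0.5]
opening: 0.005
```

```bash
python3 -c "
from h import *
goto(177,95)
c=env.read_camera('wrist'); t=env.read_camera('top')
cv2.imwrite('pics/s1.png',np.hstack([cv2.resize(c['img'],(400,300)),cv2.resize(t['img'][175:265,270:390],(400,300),interpolation=cv2.INTER_CUBIC)]))"
```

```text
now r 93.5 phi 235.1
t 5.73 pos [ 429.6 -249.4   40. ] yaw [180.   -0.2 147.1] F [ 0.  -0.5  0.5] open 0.0
shift [ 0.0791  0.0461 -0.0006] turn [-0.08 -0.23 60.15]
```

View pics/s1.png

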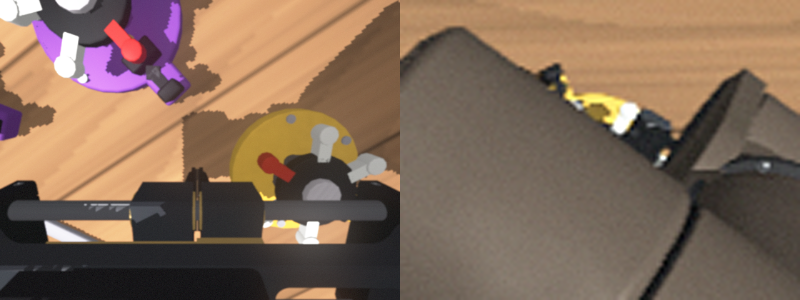

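Wrist view: the red lobe at (267,160) and the cap at (322,190), pointer hidden. I'll compute the red angle numerically.

```bash
cat >> h.py <<'E'
def red(names=("wrist","scene","top")):
    for n in names:
        c=env.read_camera(n); hsv=cv2.cvtColor(c["img"],cv2.COLOR_BGR2HSV)
        m=cv2.inRange(hsv,(0,150,50),(6,255,255))|cv2.inRange(hsv,(174,150,50),(180,255,255))
        P=cv2.findNonZero(m)
        if P is None: print(n,"none");continue
        d=np.array([pix2world(c,u,v,60)[:2]-[483,-172.7] for u,v in P[:,0]]); r=np.hypot(*d.T); d=d[(r>25)&(r<56)]
        if len(d): print(n,len(d),"red world angle",np.degrees(np.arctan2(*d.mean(0)[::-1])).round(1)%360,"q",((np.degrees(np.arctan2(*d.mean(0)[::-1]))-27)%360-360).round(1))
        else: print(n,"none near")
E
python3 -c "
from h import *
red()"
```

```text
wrist 988 red world angle 206.5 q -180.5
scene 34 red world angle 213.6 q -173.4
top none near
```

One click made (red -240° → -180°) and wheel let go. Back round outside for flick 2.

Call:
servo_tool(
  plan=[
    [0.0112, 0, 0, 0, 0, 7.1, 0],
    [0.0112, 0, 0, 0, 0, 7.1, 0],
    [0.0112, 0, 0, 0, 0, 7.1, 0],
    [0.0112, 0, 0, 0, 0, 7.1, 0],
    [0.0112, 0, 0, 0, 0, 7.1, 0],
    [0.0112, 0, 0, 0, 0, 7.1, 0],
    [0.0112, 0, 0, 0, 0, 7.1, 0],
    [0.0112, 0, 0, 0, 0, 7.1, 0],
  ],
)

```text
t: 6.65
eef_pos: [385.6, -170.3, 40.4]
tcp_rot: [-3.141, -0.001, 1.57]
ft_force: [0.6, -0.2, -0.0]
opening: 0.005
```

Call:
servo_tool(
  plan=[
    [0, 0, 0, 0, 0, 0, 0],
    [0, 0, 0, 0, 0, 0, 0],
  ],
)

```text
t: 6.82
eef_pos: [385.5, -168.1, 40.6]
tcp_rot: [-3.14, -0.002, 1.57]
ft_force: [0.5, 0.4, 0.4]
opening: 0.002
```

```bash
python3 -c "
from h import *
goto(177,95)"
```

```text
now r 97.6 phi 177.3
t 6.82 pos [ 385.5 -168.1   40.6] yaw [-1.799e+02 -1.000e-01  8.990e+01] F [0.5 0.4 0.4] open 0.0
shift [ 0.0003  0.0026 -0.0004] turn [-0.08 -0.11  2.94]
```

Call:
servo_tool(
  plan=[
    [-0.002, 0.008, 0, 0, 0, 2.9, 0],
    [0, 0.013, 0, 0, 0, 0, 0],
    [0, 0.013, 0, 0, 0, 0, 0],
    [0, 0.008, 0, 0, 0, 0, 0],
    [0, 0, 0, 0, 0, 0, 0],
    [0, 0, 0, 0, 0, 0, 0],
  ],
)

```text
t: 7.32
eef_pos: [430.7, -173.1, 40.6]
tcp_rot: [-3.141, -0.001, 1.541]
ft_force: [-0.1, -0.4, 0.3]
opening: 0.005
```

```bash
python3 -c "
from h import *
goto(177)"
```

```text
now r 52.3 phi 180.5
t 7.32 pos [ 430.7 -173.1   40.6] yaw [-1.80e+02 -1.00e-01  8.83e+01] F [-0.1 -0.4  0.3] open 0.0
shift [ 0.0031  0.0043 -0.0004] turn [-0.02 -0.07  1.32]
```

Call:
servo_tool(
  plan=[
    [-0.0042, 0.0012, 0, 0, 0, -4.5, 0],
    [-0.0046, 0.0008, 0, 0, 0, -4.5, 0],
    [-0.0046, 0.0004, 0, 0, 0, -4.5, 0],
    [-0.0046, 0.0004, 0, 0, 0, -4.5, 0],
    [-0.0046, 0.0004, 0, 0, 0, -4.5, 0],
    [-0.0046, 0.0004, 0, 0, 0, -4.5, 0],
  ],
)

```text
t: 7.82
eef_pos: [431.3, -195.1, 39.0]
tcp_rot: [-3.134, -0.016, 2.041]
ft_force: [-1.8, 4.7, 0.1]
opening: 0.006
```

```bash
python3 -c "
from h import *
goto(237)"
```

```text
now r 56.4 phi 203.5
t 7.82 pos [ 431.3 -195.1   39. ] yaw [-179.6   -0.9  116.9] F [-1.8  4.7  0.1] open 0.01
shift [-0.0274  0.0147 -0.0025] turn [ -0.16  -1.   -30.07]
```

Call:
servo_tool(
  plan=[
    [-0.0045, 0.003, 0, 0, -0.5, -4, 0],
    [-0.0052, 0.0025, 0, 0, -0.5, -4.5, 0],
    [-0.0052, 0.0015, 0, 0, 0, -4.5, 0],
    [-0.0052, 0.0008, 0, 0, 0, -4.5, 0],
  ],
)

```text
t: 8.15
eef_pos: [441.0, -205.0, 37.3]
tcp_rot: [-3.131, -0.017, 2.368]
ft_force: [0.5, -0.5, 0.3]
opening: 0.005
```

```bash
python3 -c "
from h import *
goto(237)"
```

```text
now r 53.0 phi 217.6
t 8.15 pos [ 441.  -205.    37.3] yaw [-179.4   -1.   135.7] F [ 0.5 -0.5  0.3] open 0.0
shift [-0.0168  0.0053 -0.004 ] turn [ -0.5   -1.01 -11.34]
```

Call:
servo_tool(
  plan=[
    [-0.0058, 0.0012, -0.002, -0.4, -0.5, -3.7, 0],
    [-0.0058, 0.001, -0.001, 0, -0.4, -3.7, 0],
    [-0.005, 0.0005, 0, 0, 0, -3.5, 0],
    [0, 0, 0, 0, 0, 0, 0],
  ],
)

```text
t: 8.48
eef_pos: [453.6, -214.5, 39.8]
tcp_rot: [-3.14, -0.004, 2.577]
ft_force: [0.1, 0.2, 0.1]
opening: 0.006
```

Call:
servo_tool(
  plan=[
    [0, -0.012, 0, 0, 0, 0, 0],
    [0, -0.018, 0, 0, 0, 0, 0],
    [0, -0.012, 0, 0, 0, 0, 0],
    [0, 0, 0, 0, 0, 0, 0],
  ],
)

```text
t: 8.82
eef_pos: [428.1, -250.2, 39.5]
tcp_rot: [-3.14, -0.006, 2.575]
ft_force: [0.3, 0.3, 0.3]
opening: 0.006
```

```bash
python3 -c "
from h import *
goto(177,95);red(('wrist','scene'))"
```

```text
now r 95.0 phi 234.7
t 8.82 pos [ 428.1 -250.2   39.5] yaw [-179.9   -0.3  147.5] F [0.3 0.3 0.3] open 0.01
shift [ 0.078   0.0481 -0.0011] turn [-0.27 -0.25 60.53]
wrist 148 red world angle 272.7 q -114.3
scene 42 red world angle 270.3 q -116.7
```

Second click made (red ≈ -116°, i.e. the -120° click). Flick 3.

Call:
servo_tool(
  plan=[
    [0.0112, 0, 0, 0, 0, 7.1, 0],
    [0.0112, 0, 0, 0, 0, 7.1, 0],
    [0.0112, 0, 0, 0, 0, 7.1, 0],
    [0.0112, 0, 0, 0, 0, 7.1, 0],
    [0.0112, 0, 0, 0, 0, 7.1, 0],
    [0.0112, 0, 0, 0, 0, 7.1, 0],
    [0.0112, 0, 0, 0, 0, 7.1, 0],
    [0.0112, 0, 0, 0, 0, 7.1, 0],
  ],
)

```text
t: 9.58
eef_pos: [382.2, -171.2, 40.0]
tcp_rot: [-3.137, -0.001, 1.573]
ft_force: [-0.0, -0.0, 0.5]
opening: 0.007
```

Call:
servo_tool(
  plan=[
    [0, 0, 0, 0, 0, 3, 0],
    [0, 0, 0, 0, 0, 0, 0],
  ],
)

```text
t: 9.75
eef_pos: [381.7, -168.1, 40.1]
tcp_rot: [-3.136, -0.002, 1.513]
ft_force: [0.4, -0.5, -0.2]
opening: 0.004
```

```bash
python3 -c "
from h import *
goto(177)"
```

```text
now r 101.4 phi 177.4
t 9.75 pos [ 381.7 -168.1   40.1] yaw [-1.797e+02 -1.000e-01  8.670e+01] F [ 0.4 -0.5 -0.2] open 0.0
shift [ 0.001   0.0534 -0.0012] turn [-0.34 -0.1  -0.33]
```

Call:
servo_tool(
  plan=[
    [0.001, 0.01, -0.001, -0.3, 0, 0, 0],
    [0, 0.015, 0, 0, 0, 0, 0],
    [0, 0.015, 0, 0, 0, 0, 0],
    [0, 0.011, 0, 0, 0, 0, 0],
    [0, 0, 0, 0, 0, 0, 0],
    [0, 0, 0, 0, 0, 0, 0],
  ],
)

```text
t: 10.25
eef_pos: [438.5, -168.8, 41.7]
tcp_rot: [3.139, -0.002, 1.525]
ft_force: [-1.3, -1.2, -0.3]
opening: 0.005
```

```bash
python3 -c "
from h import *
goto(177)"
```

```text
now r 44.7 phi 175.0
t 10.25 pos [ 438.5 -168.8   41.7] yaw [ 1.799e+02 -1.000e-01  8.740e+01] F [-1.3 -1.2 -0.3] open 0.01
shift [-0.0016 -0.0033  0.0007] turn [ 0.13 -0.09  0.38]
```

Call:
servo_tool(
  plan=[
    [-0.0046, 0, 0, 0, 0, -4.5, 0],
    [-0.0046, 0.0004, 0, 0, 0, -4.5, 0],
    [-0.0046, 0.0004, 0, 0, 0, -4.5, 0],
    [-0.0046, 0.0004, 0, 0, 0, -4.5, 0],
    [-0.0046, 0.0004, 0, 0, 0, -4.5, 0],
    [-0.0046, 0.0004, 0, 0, 0, -4.5, 0],
  ],
)

```text
t: 10.75
eef_pos: [440.6, -190.9, 40.8]
tcp_rot: [-3.141, -0.011, 2.021]
ft_force: [-0.7, 8.2, 5.1]
opening: 0.005
```

```bash
python3 -c "
from h import *
goto(237)"
```

```text
now r 46.2 phi 203.2
t 10.75 pos [ 440.6 -190.9   40.8] yaw [-180.    -0.6  115.8] F [-0.7  8.2  5.1] open 0.01
shift [-0.0269  0.0051 -0.0004] turn [  0.14  -0.6  -31.2 ]
```

Call:
servo_tool(
  plan=[
    [-0.005, 0, 0, 0, -0.3, -4.8, 0],
    [-0.005, 0, 0, 0, -0.3, -4.8, 0],
    [-0.005, -0.0002, 0, 0, 0, -4.8, 0],
    [-0.005, -0.0002, 0, 0, 0, -4.8, 0],
  ],
)

```text
t: 11.08
eef_pos: [446.3, -204.4, 39.8]
tcp_rot: [-3.141, -0.011, 2.377]
ft_force: [-0.4, 0.5, 0.1]
opening: 0.005
```

```bash
python3 -c "
from h import *
goto(237)"
```

```text
now r 48.5 phi 220.8
t 11.08 pos [ 446.3 -204.4   39.8] yaw [-180.    -0.6  136.2] F [-0.4  0.5  0.1] open 0.01
shift [-0.0135  0.0012 -0.0014] turn [  0.02  -0.65 -10.81]
```

Call:
servo_tool(
  plan=[
    [-0.0048, 0, 0, 0, -0.4, -3.6, 0],
    [-0.0048, 0, 0, 0, 0, -3.6, 0],
    [-0.004, 0, 0, 0, 0, -3.5, 0],
    [0, 0, 0, 0, 0, 0, 0],
  ],
)

```text
t: 11.42
eef_pos: [455.4, -213.6, 39.5]
tcp_rot: [3.141, -0.005, 2.581]
ft_force: [-0.9, -0.7, -0.2]
opening: 0.003
```

Call:
servo_tool(
  plan=[
    [0, -0.012, 0, 0, 0, 0, 0],
    [0, -0.018, 0, 0, 0, 0, 0],
    [0, -0.014, 0, 0, 0, 0, 0],
    [0, 0, 0, 0, 0, 0, 0],
    [0, 0, 0, 0, 0, 0, 0],
  ],
)

```text
t: 11.83
eef_pos: [429.1, -250.5, 39.3]
tcp_rot: [3.14, -0.008, 2.575]
ft_force: [-0.3, 0.5, -0.1]
opening: 0.004
```

```bash
python3 -c "
from h import *
goto(177,95);red(('wrist','scene'))"
```

```text
now r 94.7 phi 235.3
t 11.83 pos [ 429.1 -250.5   39.3] yaw [179.9  -0.4 147.5] F [-0.3  0.5 -0.1] open 0.0
shift [ 0.079   0.0478 -0.0011] turn [-0.17 -0.43 60.52]
wrist 741 red world angle 322.9 q -64.1
scene 46 red world angle 323.7 q -63.3
```

Third click made (red ≈ -63°: one before the pointer), and the finger is clear. Last flick.

Call:
servo_tool(
  plan=[
    [0.0112, 0, 0, 0, 0, 7.1, 0],
    [0.0112, 0, 0, 0, 0, 7.1, 0],
    [0.0112, 0, 0, 0, 0, 7.1, 0],
    [0.0112, 0, 0, 0, 0, 7.1, 0],
    [0.0112, 0, 0, 0, 0, 7.1, 0],
    [0.0112, 0, 0, 0, 0, 7.1, 0],
    [0.0112, 0, 0, 0, 0, 7.1, 0],
    [0.0112, 0, 0, 0, 0, 7.1, 0],
  ],
)

```text
t: 12.6
eef_pos: [383.5, -171.6, 40.0]
tcp_rot: [-3.137, -0.004, 1.574]
ft_force: [0.2, 0.8, 0.1]
opening: 0.003
```

Call:
servo_tool(
  plan=[
    [0, 0, 0, 0, 0, 3, 0],
    [0, 0, 0, 0, 0, 0, 0],
  ],
)

```text
t: 12.77
eef_pos: [383.1, -168.4, 40.2]
tcp_rot: [-3.136, -0.005, 1.514]
ft_force: [0.5, 0.3, -0.8]
opening: 0.002
```

```bash
python3 -c "
from h import *
goto(177)"
```

```text
now r 100.0 phi 177.5
t 12.77 pos [ 383.1 -168.4   40.2] yaw [-179.7   -0.3   86.7] F [ 0.5  0.3 -0.8] open 0.0
shift [ 0.0012  0.052  -0.0011] turn [-0.31 -0.26 -0.25]
```

Call:
servo_tool(
  plan=[
    [0, 0.01, -0.001, -0.3, -0.2, 0, 0],
    [0, 0.014, 0, 0, 0, 0, 0],
    [0, 0.014, 0, 0, 0, 0, 0],
    [0, 0.008, 0, 0, 0, 0, 0],
    [0, 0, 0, 0, 0, 0, 0],
    [0, 0, 0, 0, 0, 0, 0],
  ],
)

```text
t: 13.27
eef_pos: [434.3, -169.9, 41.7]
tcp_rot: [3.139, 0.0, 1.526]
ft_force: [-0.4, 0.7, 0.7]
opening: 0.005
```

```bash
python3 -c "
from h import *
goto(177)"
```

```text
now r 48.8 phi 176.8
t 13.27 pos [ 434.3 -169.9   41.7] yaw [179.9   0.   87.4] F [-0.4  0.7  0.7] open 0.0
shift [-0.0002  0.0008  0.0007] turn [0.14 0.02 0.44]
```

Call:
servo_tool(
  plan=[
    [-0.0046, 0.0006, 0, 0, 0, -4.5, 0],
    [-0.0046, 0.0006, 0, 0, 0, -4.5, 0],
    [-0.0046, 0.0006, 0, 0, 0, -4.5, 0],
    [-0.0046, 0.0006, 0, 0, 0, -4.5, 0],
    [-0.0046, 0.0006, 0, 0, 0, -4.5, 0],
    [-0.0046, 0.0006, 0, 0, 0, -4.5, 0],
  ],
)

```text
t: 13.77
eef_pos: [437.2, -192.4, 40.9]
tcp_rot: [-3.139, -0.009, 2.02]
ft_force: [-1.0, 7.2, 2.3]
opening: 0.004
```

```bash
python3 -c "
from h import *
goto(237)"
```

```text
now r 49.9 phi 203.3
t 13.77 pos [ 437.2 -192.4   40.9] yaw [-179.9   -0.5  115.7] F [-1.   7.2  2.3] open 0.0
shift [-0.0271  0.0088 -0.0004] turn [ 1.000e-02 -5.300e-01 -3.127e+01]
```

Call:
servo_tool(
  plan=[
    [-0.005, 0.0006, 0, 0, -0.3, -4.8, 0],
    [-0.005, 0.0006, 0, 0, -0.3, -4.8, 0],
    [-0.005, 0.0004, 0, 0, 0, -4.8, 0],
    [-0.005, 0.0004, 0, 0, 0, -4.8, 0],
  ],
)

```text
t: 14.1
eef_pos: [443.8, -204.9, 39.7]
tcp_rot: [-3.137, -0.012, 2.374]
ft_force: [1.0, -0.8, -0.1]
opening: 0.006
```

```bash
python3 -c "
from h import *
goto(237)"
```

```text
now r 50.8 phi 219.4
t 14.1 pos [ 443.8 -204.9   39.7] yaw [-179.8   -0.7  136. ] F [ 1.  -0.8 -0.1] open 0.01
shift [-0.015   0.0033 -0.0015] turn [ -0.18  -0.7  -10.97]
```

Snapped. Centre in the gap, then withdraw outward and up.

Call:
servo_tool(
  plan=[
    [-0.005, 0.0004, 0, 0, -0.4, -3.6, 0],
    [-0.005, 0.0004, 0, 0, 0, -3.6, 0],
    [-0.0045, 0, 0, 0, 0, -3.5, 0],
    [0, 0, 0, 0, 0, 0, 0],
  ],
)

```text
t: 14.43
eef_pos: [453.7, -214.2, 39.3]
tcp_rot: [-3.138, -0.008, 2.577]
ft_force: [-0.6, 0.2, 0.7]
opening: 0.004
```

Call:
servo_tool(
  plan=[
    [0, -0.012, 0, 0, 0, 0, 0],
    [0, -0.018, 0, 0, 0, 0, 0],
    [0, -0.014, 0, 0, 0, 0, 0],
    [0, 0, 0, 0, 0, 0, 0],
    [0, 0, -0.03, 0, 0, 0, 0],
    [0, 0, -0.04, 0, 0, 0, 0],
    [0, 0, -0.04, 0, 0, 0, 0],
    [0, 0, 0, 0, 0, 0, 0],
  ],
)

```text
t: 15.1
eef_pos: [426.0, -249.6, 150.7]
tcp_rot: [-3.139, -0.018, 2.563]
ft_force: [0.8, -1.0, 0.5]
opening: 0.003
```

```bash
python3 -c "
from h import *
goto(237,95,150);red(('wrist','scene'))
c=env.read_camera('wrist'); t=env.read_camera('scene')
cv2.imwrite('pics/s4.png',np.hstack([cv2.resize(c['img'],(400,300)),cv2.resize(t['img'][170:290,190:350],(400,300),interpolation=cv2.INTER_CUBIC)]))"
```

```text
now r 95.7 phi 233.5
t 15.1 pos [ 426.  -249.6  150.7] yaw [-179.9   -1.1  146.8] F [ 0.8 -1.   0.5] open 0.0
shift [-0.0059  0.0005  0.0006] turn [-0.12 -1.05 -0.17]
wrist 339 red world angle 26.6 q -0.4
scene 52 red world angle 19.8 q -7.2
```

View pics/s4.png

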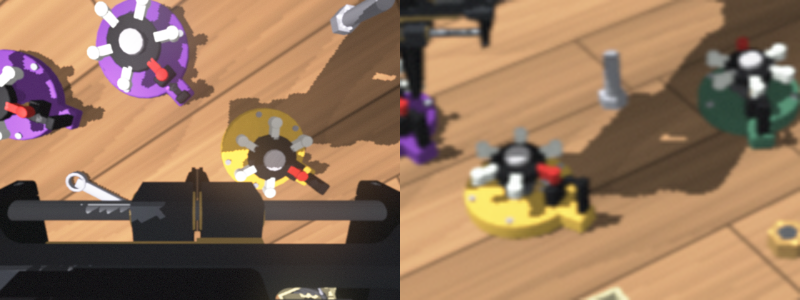

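The wrist view shows the red lobe at (300,175), in line with the black pointer at (318,186). In the scene crop, red at (548,172) points at the pointer at (578,190), and the bolt, nut and green dial stand as before. I'm handing in.

```bash
python3 -c "
from h import *
print(env.job_done())"
```

```text
the job is handed in; nothing more can be done
None
```

The yellow dial's red lobe now rests at the black pointer. It took four anticlockwise flicks with the closed fingertip, one click each, starting from about -240°. After each flick I withdrew the finger clear of the wheel.

- **Clicks:** measured after each flick, the wheel stood at about -180°, -115°, -63° and finally -0.4° (wrist camera). So it did rest, let go, one click before the pointer.
- **Disagreement:** for the final angle the scene camera read -7°, from only about 50 red pixels and without a clear view. The close wrist picture shows red in line with the pointer.
- **Forces:** the force readings I took, one per move call, never passed about 10 N, and I saw no jam or pinch.
- **Surroundings:** in the last picture the green dial, bolt, nut and wrench stood where they were, judged by eye. I did not check the other loose things again. The arm was clear, about 150 mm above the bench.

The job was handed in at about 15 s of the 48 s allowed; no verdict is reported.

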